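# Set up the spool stand: sleeve on, leg to the pointer, cam lever shut, keep holding

### The arm

A 6-joint arm with a two-finger parallel gripper is mounted at the origin on the work surface. World frame = base frame: x ahead of the robot, y to its left, z up, the work surface at z = 0. Lengths are in m, angles in rad, forces in N, time in s.
With the tool pointing down it reaches from about 0.325 to 0.75 m from the base axis. Payload 7.6 kg.
Tool frame: the origin (TCP) lies midway between the tips of the shut fingers; the grasp point (between the pads) lies 19 mm behind it; z points along the fingers, y is the line along which they close (so a half turn about z gives the same grasp; the last joint's range is limited). The gripper opens to 85 mm and grips with 20 to 120 N. Pads are 22 mm wide; open, the fingers measure 114 mm over their backs; the gripper's body (76 mm by 85 mm) begins 54 mm behind the grasp point. The pads swing forward as they close: fully open they stand 13 mm farther back than shut.
Start: joints at [-1.211, 0.052, 1.401, -0, 1.689, -0.07], TCP at [0.219, -0.477, 0.231] pointing down, gripper open.
Joint ranges: [-2.9, 2.9], [-0.91, 2.17], [0.12, 2.37], [-1.06, 4.2], [0.26, 2.73], [-2.93, 2.93]. Speed limits (rad/s): [2.57, 2.57, 3.01, 3.14, 3.14, 3.14].

### API

Orientations are given as [roll, pitch, yaw] about the fixed x, y, z axes, in that order (R = Rz(yaw) Ry(pitch) Rx(roll)).
In Python, from rig import monitor, grab_frame, get_calibration, order gives the robot as it stands. The module is installed in compiled form; this text tells all that it offers.
- The arm moves only by the shell command python3 -m pendant 'ROWS' [FORCE]. ROWS is JSON, a list of rows, each a list of 5 numbers: the opening in per cent of the stroke, from 0 (shut) to 100 (fully open), then the shift along the tool's x, y, z in m, then the turn about the tool's z in rad. In form: [[gripper, tx, ty, tz, roll], ...]. A call has 1 to 5 rows; each row shifts and turns the commanded pose from where the row before left it, along the tool's axes as they then stand; what a row does not reach is not made up. A row lasts 1/10 s, in which the tool goes at most 50 mm and 8.59 degrees, less where a joint would pass 70% of its speed; a pose out of reach is approached as far as the arm can. A call is refused whole if a number of a shift passes 0.05 or a number of a turn 0.15, either way. A call with a gripper value outside its range is refused whole. The fingers move at their own pace and stop on an object; FORCE is the grip in N (left out, the last holds). Time passes only in rows, so rows that do not move let the fingers close. It gives the time, the measured TCP pose, the force, the opening and the grip force at its end, in the units of the state.
- monitor.sense(): the state, without advancing time (a new reading comes with each control period).
- grab_frame(name): name is "scene" or "top"; returns (picture, depth): 480x640x3 uint8, blue, green, red; 480x640 float32, m along the optical axis (not along the pixel's ray), 0 where there is no reading.
- get_calibration(name): a dict with "fx", "fy", "cx", "cy" (pixels), "view" (4x4, takes a point from world to camera coordinates). Camera axes: x right, y up, looking along -z (the intrinsics and any distortion apply to the point x, -y, -z); pixel columns grow to the right and rows downward; lengths in m; the calibration is good to about 2 mm. A picture is of the moment at which its call begins. get_calibration takes no time and is no camera call.
- order.close_job(): hands the job in; it is judged then, once.
The state is a dict: "clock": time; "joint_positions": joint angles; "dq": joint speeds; "joint_efforts": joint torques, N m; "tool_pos": TCP position; "orientation": TCP orientation; "force": force on the tool from outside, world axes, zero at the start; "wrist_torque": the same for the moment, N m; "finger_gap": opening from 0.0 (shut) to 1.0 (fully open); "grip_force": force on a finger pad.
Only numpy, scipy, OpenCV 4.12 (cv2) and the standard library are available. Lean on these libraries where they do the work, as an engineer would, in place of code of your own. Each camera call takes 0.05 s, during which the arm holds its last target. There are 200 camera calls.

### The job

Set up the spool stand: put the one grey sleeve that fits its spindle snugly over the spindle, right down onto the base plate, and let go of it; then draw the spring-loaded leg out by its T-handle until the handle is level with the steel pointer at the edge of the base. Keep holding the leg there while you sweep the cam lever fully shut (parallel to the leg), and finish still holding the handle level with the pointer, since the clamp nut is not tight yet and the spring would pull the leg back in. Leave the other two sleeves and everything else on the bench where they are.

Things in the scene. Friction and masses are not known exactly. Their poses are not given: they have to be found in the camera images.
- sleeve_s_mid (a point): small sleeve: loose grey plastic tube standing on the bench on its end, outside diameter 30 mm, bore 13 mm, 50 mm tall, open at both ends; this point is its centre, half-way up (25 mm above its lower end), its z axis along the bore. Too narrow for the spindle.
- sleeve_m_mid (a point): middle sleeve: loose grey plastic tube standing on the bench on its end, outside diameter 40 mm, bore 24.4 mm, 50 mm tall, open at both ends; this point is its centre, half-way up (25 mm above its lower end), its z axis along the bore. The one that fits the 21.6 mm spindle snugly.
- sleeve_l_mid (a point): large sleeve: loose grey plastic tube standing on the bench on its end, outside diameter 52 mm, bore 38 mm, 50 mm tall, open at both ends; this point is its centre, half-way up (25 mm above its lower end), its z axis along the bore. Too wide for the spindle.
- spindle_foot (a point): foot of the stand's upright steel spindle, on its axis, at the upper face of the base plate (12 mm above the bench), at x 70, y 80 mm on the stand. The spindle is 21.6 mm in diameter, straight for 50 mm above this point, then a blunt cone to 63 mm. A seated sleeve's centre is 25 mm above this point.
- handle (a point): centre of the T-handle on the leg's near end: black bar 14 mm thick (x), 220 mm long (y, 110 mm each way), 24 mm tall (52 to 76 mm above the bench). A steel leg bar, top 31 mm above the bench, runs from under it in +x; a post under the handle's middle joins them. Fingers straddling the handle (one before, one behind) can slide along its whole length if their tips stay over 33 mm above the bench.
- leg (a joint): how far the leg is drawn out, m: 0 fully in (held there by the spring at the start), 0.075 fully out; grows as the handle moves along the stand's -x. The spring pulls it back with 3 N at 0 and 60 N/m more (4 to 6 N at the pointer), plus 0.8 N of friction, and goes on pulling after the cam is shut.
- mark (a point): length mark: where the handle's centre has to be (on the leg's centre line, at the handle's height), level in x with the steel pointer: a thin upright fin 3 mm thick, top 75 mm above the bench, 124 mm to the -y side of this point, just past the handle's end. 20 to 50 mm on the -x side of the handle's starting place. The pointer is already set and does not shift.
- cam (a joint): cam lever's opening angle, rad: 0 shut (against its stop, parallel to the leg, pointing to the stand's -x), up to 0.52 open (tip swung to the stand's +y; it starts at 0.38 to 0.5). It stays where it is left (0.18 N m of friction, about 2 N at the handle). Shut, its centre line is 40 mm to the -y side of the leg's.
- cam_tip (a point): centre of the free end of the cam lever: dark steel bar 12 mm wide, 195 mm from pivot to here, round end of 8 mm radius, swinging level 82 to 96 mm above the bench, 6 mm clear above the T-handle, which it crosses with the leg at the mark. Fingers straddling the handle on the lever's +y side and sliding along the handle towards the stand's -y carry it shut.
- cam_pivot (a point): pivot of the cam lever, on its upright axis, 89 mm above the bench, at x 15, y -40 mm on the stand; 30 mm round hub, its screw's top 104 mm above the bench.
- spool: bystander: black empty filament spool lying flat, 160 mm across, 55 mm tall; origin under its centre
- tower: bystander: black printed test tower on a yellow foot 70 x 50 mm, 150 mm tall; origin under its centre
- vase: bystander: grey printed cup, 64 mm across, 75 mm tall; origin under its centre
- scraper: bystander: scraper 200 mm long, lying flat
- driver: bystander: screwdriver 170 mm long, lying flat
- wrench: bystander: wrench 150 mm long, lying flat
- jar: bystander: pale plastic jar with a lid 52 mm across, 60 mm tall; origin under its centre
- stand: spool stand bolted to the bench, level: aluminium base plate 270 x 270 x 12 mm. Origin on the bench on the leg's centre line; x points away from the robot along the leg, y to the left, z up; all points on the stand share these axes. A housing over the leg (x 0 to 130 mm, y +-23 mm, top 52 mm above the bench) and the lever's clamp block (x 0 to 45 mm, y -65 to -15 mm, top 76 mm).
There are look-alikes about, which are no part of the job. Leave any green look-alike of the part that bears sleeve_m_mid alone.

How it is judged:
On the way, in this order (a step that is already met when the one before it is completed fails the run):
1. the middle sleeve is right down on the spindle and let go (horizontal distance between sleeve_m_mid and spindle_foot below 0.004 m and height (world z) of sleeve_m_mid below 0.041 m and angle between sleeve_m_mid's own z axis and vertical below 0.1 rad and contact force between the fingers and sleeve_m below 0.1 N), for 0.2 s.
2. the leg is held with its handle level with the pointer (within 5 mm), the cam lever still open (x of handle in the frame of mark between -0.005 and 0.005 m and contact force between the fingers and leg above 1.5 N and value of joint cam above 0.28 rad), for 0.2 s.
3. the cam lever is shut with the leg still held at the pointer (x of handle in the frame of mark between -0.005 and 0.005 m and contact force between the fingers and leg above 1.5 N and value of joint cam below 0.08 rad), for 0.2 s.
At the end, for the whole second after the job is handed in: Middle sleeve seated on the spindle (4 mm of its axis, upright, centre under 41 mm high) and untouched; T-handle within 5 mm of the pointer, fingers bearing on the leg with over 1.5 N; cam lever within 0.08 rad of shut; the other sleeves within 30 mm of their places (all of step 1 and all of step 3 and not (distance of sleeve_s_mid from where it was at the start of the episode above 0.03 m) and not (distance of sleeve_l_mid from where it was at the start of the episode above 0.03 m)); the arm keeps its last pose, push and grip.
It fails at once if the cam lever is swung past 0.28 rad while the leg is more than 8 mm off the pointer (value of joint cam below 0.28 rad and not (x of handle in the frame of mark between -0.008 and 0.008 m)).
It fails at once if another sleeve is moved more than 30 mm (distance of any of sleeve_s_mid, sleeve_l_mid from where it was at the start of the episode above 0.03 m).
It fails at once if a bystander is moved more than 30 mm (distance of any of spool, tower, vase, scraper, driver, wrench, jar from where it was at the start of the episode above 0.03 m).
It also fails if it takes over 56 s, if anything falls off the work surface, if the arm or the gripper's body presses on something with over 40 N, if the wrist force passes 120 N, or if a joint passes its speed limit or range.

## Working session

There is one attempt and no reset: what is moved stays moved. The work goes in short steps, Python scripts to look and compute and a shell command to move; the robot and the scene stay as the last step left them, time stands still between calls to the robot, and variables do not carry over. Pictures are saved under pics/ and viewed, at most 10 in all, crops included, and the job is handed in when it is done.

```bash
mkdir -p pics; cat > h.py <<'E'
import numpy as np, cv2
from rig import monitor, grab_frame, get_calibration, order
def ray(name,u,v,z):
    c=get_calibration(name);V=np.array(c["view"]);R=V[:3,:3];t=V[:3,3]
    d=R.T@np.array([(u-c["cx"])/c["fx"],-(v-c["cy"])/c["fy"],-1]);o=-R.T@t
    return o+d*(z-o[2])/d[2]
def cloud(name,dep):
    c=get_calibration(name);V=np.array(c["view"]);R=V[:3,:3];t=V[:3,3]
    v,u=np.mgrid[:480,:640]
    P=np.stack([(u-c["cx"])/c["fx"]*dep,-(v-c["cy"])/c["fy"]*dep,-dep],-1)
    return (P-t)@R
E
python3 - <<'E'
from h import *
for n in("top","scene"):
    p,d=grab_frame(n);cv2.imwrite(f"pics/{n}0.png",p);np.save(n+"0.npy",d)
    print(get_calibration(n), (d==0).mean())
print(monitor.sense())
E
```

```text
{'fx': 600.3665022449065, 'fy': 600.3665022449065, 'cx': 318.1612211938018, 'cy': 240.4504983025819, 'view': array([[-0.02678682, -0.99963016,  0.00469051, -0.00625921],
       [ 0.98775455, -0.02574657,  0.15387681, -0.55970697],
       [-0.15369914,  0.00875495,  0.98807891, -1.37355851],
       [ 0.        ,  0.        ,  0.        ,  1.        ]])} 0.00376953125
{'fx': 446.93839321474354, 'fy': 446.93839321474354, 'cx': 311.6644572554181, 'cy': 243.71052754154934, 'view': array([[-0.70463833,  0.70953106, -0.00710627,  0.38961558],
       [-0.52187988, -0.51144368,  0.68269082,  0.2472383 ],
       [ 0.48075588,  0.48475874,  0.73067281, -1.28641356],
       [ 0.        ,  0.        ,  0.        ,  1.        ]])} 0.003987630208333333
{'clock': 0.1, 'joint_positions': array([-1.21127002e+00,  5.27535060e-02,  1.40162028e+00, -1.15492359e-05,
        1.68858388e+00, -7.03294591e-02]), 'dq': array([ 0.00065482, -0.00244368, -0.00233578, -0.00136697, -0.00091507,
        0.00072398]), 'joint_efforts': array([ 4.38901143e-04, -3.82583499e+01, -3.60985422e+01, -6.94124242e-05,
        4.79143811e-03,  4.45967103e-06]), 'tool_pos': array([ 0.2186992 , -0.47698933,  0.23056872]), 'orientation': array([-3.14023021e+00, -8.44787455e-05,  4.29854361e-01]), 'force': array([-0.27419212,  0.53250649,  0.15764879]), 'wrist_torque': array([ 0.07146788,  0.02874752, -0.03244677]), 'grip_force': 0.0, 'finger_gap': 1.0036054615872794}
```

View pics/top0.png

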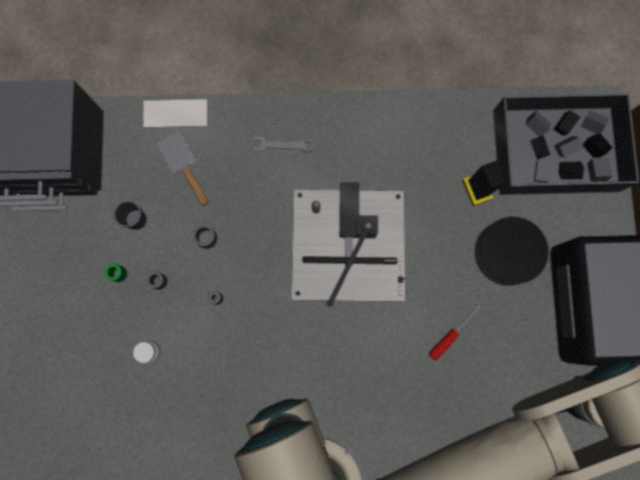

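View pics/scene0.png

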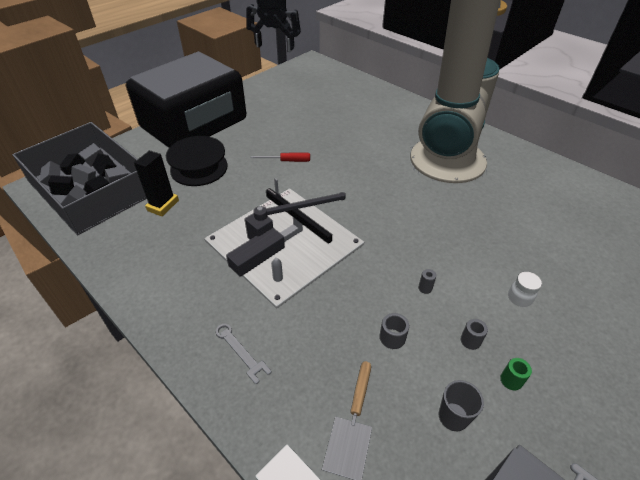

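Candidates, in the top view:
- (157,281): mid-size grey tube
- (205,237): wider, the large sleeve
- (215,298): narrow, the small sleeve
- (130,215): widest and tallest, the vase
- (115,272): green look-alike

By size I choose (157,281). Next I'll measure it and check it in a close crop.

```bash
python3 - <<'E'
from h import *
p=cv2.imread("pics/top0.png");d=np.load("top0.npy");P=cloud("top",d)
s=cv2.imread("pics/scene0.png");
def crop(im,x,y,w,h,k): return cv2.resize(im[y:y+h,x:x+w],None,fx=k,fy=k,interpolation=cv2.INTER_CUBIC)
a=crop(p,285,180,130,130,3); b=crop(p,100,190,130,130,3)
c=crop(s,200,170,195,130,2);e=crop(s,375,250,195,130,2)
cv2.imwrite("pics/crops.png",np.vstack([np.hstack([a,b]),np.hstack([c,e])])[:650]) 
im=np.vstack([np.hstack([a,b]),np.hstack([c,e])]);im=cv2.resize(im,(700,583));cv2.imwrite("pics/crops.png",im)
for n,u,v in(("m",157,281),("l",205,237),("s",215,298),("vase",130,215)):
    sub=np.zeros((480,640),np.uint8);sub[v-18:v+19,u-18:u+19]=1
    lo=.062 if n=="vase" else .035
    m=((P[...,2]>lo)&(sub>0)); 
    q=P[m]; (cx,cy),r=cv2.minEnclosingCircle(q[:,:2].astype(np.float32))
    vv,uu=np.nonzero(m);(pu,pv),pr=cv2.minEnclosingCircle(np.stack([uu,vv],1).astype(np.float32))
    print(n,m.sum(),q[:,2].max().round(3),(cx,cy,r),"px",pu,pv,pr,ray("top",pu,pv,.05 if n!="vase" else .075)[:2])
# plate
g=cv2.inRange(p,(130,130,130),(255,255,255));g[:,:280]=0;g[:,420:]=0;g[:180]=0;g[310:]=0
g=cv2.morphologyEx(g,cv2.MORPH_CLOSE,np.ones((45,45)))
c=max(cv2.findContours(g,0,2)[0],key=cv2.contourArea);c=c.reshape(-1,2)
W=np.array([ray("top",u,v,.012)[:2] for u,v in c]).astype(np.float32)
print("plate",cv2.minAreaRect(W),"\n",cv2.boxPoints(cv2.minAreaRect(W)))
# heights map in stand
for nm,lo,hi,(x0,x1,y0,y1) in(("handle",.064,.080,(295,402,250,270)),("cam",.084,.12,(320,385,215,310)),("fin",.03,.09,(394,410,250,300)),("spindle",.05,.09,(305,328,195,218)),("spindle>30",.03,.09,(305,328,195,218))):
    m=np.zeros((480,640),bool);m[y0:y1,x0:x1]=1;m&=(P[...,2]>lo)&(P[...,2]<hi);q=P[m]
    if len(q)==0: print(nm,0);continue
    print(nm,len(q),q.mean(0).round(4),q.min(0).round(4),q.max(0).round(4),cv2.minAreaRect(q[:,:2].astype(np.float32)))
E
```

```text
m 181 1.443 (0.41127410531044006, 0.1869639903306961, 0.2077541947364807) px 154.5 284.0 17.923547744750977 [0.46600281 0.36125636]
l 220 1.443 (0.4665300250053406, 0.13125932216644287, 0.18768255412578583) px 202.06626892089844 236.6445770263672 13.201440811157227 [0.57445998 0.25138482]
s 124 1.443 (0.38837379217147827, 0.11462938040494919, 0.13195735216140747) px 219.67857360839844 300.58929443359375 12.548026084899902 [0.42363648 0.21029518]
vase 230 1.443 (0.49639320373535156, 0.21880397200584412, 0.27523937821388245) px 127.5 213.9166717529297 14.056777954101562 [0.62819737 0.41958995]
plate ((0.552994966506958, -0.09400013089179993), (0.2675788998603821, 0.26730725169181824), 87.65544128417969) 
 [[ 0.41398004 -0.22220996]
 [ 0.68106353 -0.2331452 ]
 [ 0.6920099   0.0342097 ]
 [ 0.4249264   0.04514495]]
handle 576 [ 0.508  -0.0916  0.0737] [ 0.4976 -0.2016  0.0643] [0.5197 0.0176 0.0799] ((0.5086714029312134, -0.09198256582021713), (0.21936173737049103, 0.015273204073309898), 87.67446899414062)
cam 578 [ 0.5072 -0.0952  0.095 ] [ 0.4025 -0.1491  0.084 ] [ 0.596  -0.0239  0.1077] ((0.5129159688949585, -0.0672859251499176), (0.07686634361743927, 0.21589544415473938), 59.796966552734375)
fin 41 [ 0.4873 -0.2041  0.0668] [ 0.4629 -0.2199  0.0314] [ 0.509  -0.1935  0.0794] ((0.4855467677116394, -0.20486919581890106), (0.05163198336958885, 0.01129674818366766), 23.269092559814453)
spindle 70 [ 0.6399 -0.0179  0.0661] [ 0.6312 -0.0276  0.0511] [ 0.65   -0.0085  0.0775] ((0.6405907869338989, -0.01802266761660576), (0.018931318074464798, 0.018865561112761497), 89.04550170898438)
spindle>30 85 [ 0.6387 -0.018   0.0618] [ 0.6303 -0.0276  0.0307] [ 0.65   -0.0084  0.0775] ((0.6401393413543701, -0.017987791448831558), (0.019123777747154236, 0.019693521782755852), 89.89140319824219)
```

View pics/crops.png

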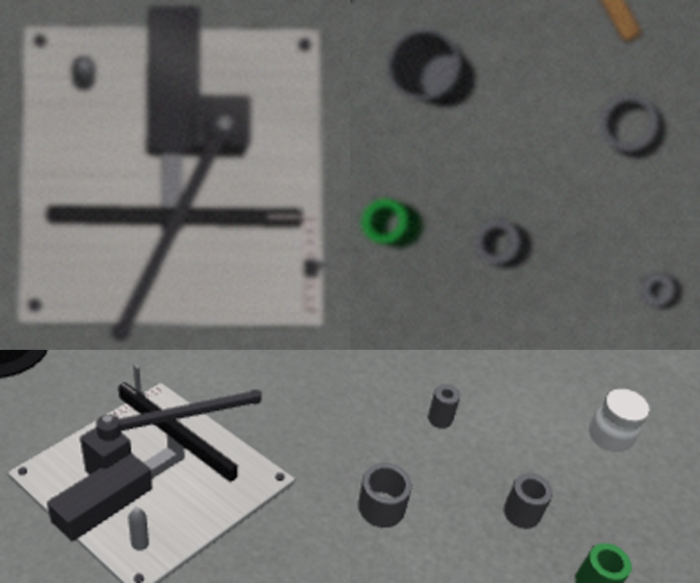

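The crops confirm the choice: the top view shows the mid-size grey tube next to the green one. The dark pointer is at top px (400,279) and scene px (276,185). Next I'll get clean numbers for these.

```bash
python3 - <<'E'
from h import *
def circ(m,z,name):
    c=max(cv2.findContours(m.astype(np.uint8),0,1)[0],key=cv2.contourArea).reshape(-1,2)
    W=np.array([ray(name,u,v,z)[:2] for u,v in c]).astype(np.float32);(x,y),r=cv2.minEnclosingCircle(W);return round(x,4),round(y,4),round(r,4),len(c)
C={n:cloud(n,np.load(n+"0.npy")) for n in("top","scene")}
for n,xy in(("m",(.466,.361)),("l",(.574,.251)),("s",(.423,.210)),("spindle",(.6395,-.018))):
  for v in C:
    P=C[v];lo,hi,zt=(.05,.09,.07) if n=="spindle" else (.042,.06,.05)
    m=(np.hypot(P[...,0]-xy[0],P[...,1]-xy[1])<.04)&(P[...,2]>lo)&(P[...,2]<hi)
    q=P[m]
    if len(q)<4: print(n,v,len(q));continue
    (x,y),r=cv2.minEnclosingCircle(q[:,:2].astype(np.float32));print(n,v,m.sum(),q[:,2].max().round(3),"cloud",round(x,4),round(y,4),round(r,4),"ring",circ(m,zt,v))
# fin
R=lambda a:np.array([[np.cos(a),-np.sin(a)],[np.sin(a),np.cos(a)]])
O=np.array([.5664,-.0951])
for v,(x0,x1,y0,y1) in(("top",(392,410,268,290)),("scene",(266,286,174,198))):
    g=cv2.cvtColor(cv2.imread(f"pics/{v}0.png"),6)
    print(v);print(g[y0:y1,x0:x1])
P=C["top"];S=(P[...,:2]-O)@R(np.radians(-2.33))
m=(P[...,2]>.02)&(P[...,2]<.09)&(S[...,0]>-.115)&(S[...,0]<-.068)&(abs(S[...,1]+.124)<.02)
print(np.c_[S[m],P[m][:,2]].round(4),np.argwhere(m)[:, ::-1].tolist())
for v in C:
    P=C[v];S=(P[...,:2]-O)@R(np.radians(-2.33))
    m=(P[...,2]>.098)&(P[...,2]<.115)&(np.hypot(S[...,0]-.015,S[...,1]+.04)<.03);print("hub",v,S[m].mean(0),m.sum())
    m=(P[...,2]>.066)&(P[...,2]<.08)&(abs(S[...,0]+.058)<.02)&(abs(S[...,1])<.12);r=cv2.minAreaRect(S[m].astype(np.float32));print("handle",v,r)
    m=(P[...,2]>.084)&(P[...,2]<.102)&(S[...,0]<-.03)&(S[...,0]>-.2)&(abs(S[...,1])<.12);l=cv2.fitLine(S[m].astype(np.float32),2,0,.01,.01).ravel();print("cam",v,l,np.arctan(l[1]/l[0]),S[m].min(0))
E
```

```text
m top 150 0.055 cloud 0.4762 0.3626 0.0206 ring (0.4764, 0.3612, 0.0205, 48)
m scene 251 0.052 cloud 0.4795 0.3664 0.0207 ring (0.483, 0.3671, 0.0223, 58)
l top 185 0.056 cloud 0.5783 0.2486 0.0262 ring (0.5777, 0.248, 0.0262, 60)
l scene 308 0.052 cloud 0.5818 0.2523 0.0267 ring (0.5844, 0.2533, 0.0275, 75)
s top 108 0.059 cloud 0.4325 0.2239 0.0148 ring (0.4322, 0.2233, 0.0147, 35)
s scene 136 0.052 cloud 0.4353 0.2274 0.0157 ring (0.4388, 0.2291, 0.0171, 39)
spindle top 70 0.078 cloud 0.6403 -0.0181 0.0106 ring (0.6389, -0.0174, 0.0112, 25)
spindle scene 101 0.076 cloud 0.6448 -0.0136 0.011 ring (0.6519, -0.0065, 0.0169, 31)
top
[[159 160 161 158 159 161 158 154 153 158 156 150 132 108  98  98  95  98]
 [161 158 155 159 156 160 154 144 141 150 158 152 133 113  98  99  94  96]
 [158 158 157 160 156 156 152 147 145 148 156 155 139 111  99  91  97  96]
 [157 153 156 156 156 152 157 156 154 156 158 149 132 111  99  95  91  97]
 [154 154 155 154 153 155 158 160 158 158 155 153 137 110  97  96  95  93]
 [158 157 158 158 155 158 158 152 150 153 155 152 137 111  97  96  92  93]
 [159 158 
[... 4462 characters left out ...]
, [401, 279], [402, 279], [403, 279], [398, 280], [399, 280], [400, 280], [401, 280], [402, 280], [399, 281], [401, 281], [402, 281], [399, 282], [401, 282], [402, 282], [403, 282]]
hub top [ 0.01565632 -0.03905683] 65
handle top ((-0.05775380879640579, 0.0007679089903831482), (0.0151654789224267, 0.21936173737049103), 0.004464330151677132)
cam top [ 0.89881253 -0.43833327 -0.09879254  0.01663814] -0.45374346 [-0.16583137 -0.02121181]
hub scene [ 0.02033956 -0.03557696] 34
handle scene ((-0.055251140147447586, 0.004782430827617645), (0.21935059130191803, 0.017664868384599686), 89.99810791015625)
cam scene [ 0.8992442  -0.43744698 -0.09498395  0.0223416 ] -0.45275763 [-0.16364813 -0.01604396]
```

Both views agree on the sleeve-to-spindle offset (0.1645, −0.380). The handle needs about 39 mm of travel, the stand yaw is −2.33° and the cam is at 0.45 rad. I'll turn the tool to yaw 1.530, so that tool x is stand y and tool y is stand x, then move above the sleeve.

```bash
(python3 -m pendant '[[100,0,0,0,-0.1375],[100,0,0,0,-0.1375],[100,0,0,0,-0.1375],[100,0,0,0,-0.1375],[100,0,0,0,-0.1375]]' 30
python3 -m pendant '[[100,0,0,0,-0.1375],[100,0,0,0,-0.1375],[100,0,0,0,-0.1375],[100,0.03,0.035,0,0],[100,0.03,0.035,0,0]]'
python3 -m pendant '[[80,0.03,0.035,0,0],[80,0.03,0.035,0,0],[80,0.03,0.035,0,0],[80,0.045,0,0,0],[80,0.045,0,0,0]]'
python3 -m pendant '[[80,0.045,0,0,0],[80,0.045,0,0,0],[80,0.045,0,0,0],[80,0.045,0,0,0],[80,0.045,0,0,0]]'
python3 -m pendant '[[80,0.045,0,0,0],[80,0.045,0,0,0],[80,0.045,0,0,0],[80,0.045,0,0,0],[80,0.045,0,0,0]]'
python3 -m pendant '[[80,0.045,0,0,0],[80,0.045,0.02,0,0],[80,0,0.02,0,0],[80,0,0,0,0]]') | cut -c1-500
```

```text
clock: 0.6
tool_pos: [0.2187, -0.4771, 0.2308]
orientation: [-3.141, -0.001, 1.123]
force: [0.2, 0.2, -0.3]
finger_gap: 1.001
grip_force: 0.0
clock: 1.1
tool_pos: [0.2912, -0.4197, 0.2307]
orientation: [-3.141, -0.001, 1.527]
force: [1.1, 0.4, -0.2]
finger_gap: 1.002
grip_force: 0.0
clock: 1.6
tool_pos: [0.4038, -0.2428, 0.23]
orientation: [-3.14, -0.001, 1.53]
force: [0.5, 0.1, 0.6]
finger_gap: 0.799
grip_force: 0.0
clock: 2.1
tool_pos: [0.4122, -0.0181, 0.2311]
orientation: [-3.142, 0.0, 1.53]
force: [-0.1, -0.3, 0.1]
finger_gap: 0.799
grip_force: 0.0
clock: 2.6
tool_pos: [0.4215, 0.2069, 0.231]
orientation: [-3.141, 0.0, 1.53]
force: [0.5, 0.4, -0.2]
finger_gap: 0.799
grip_force: 0.0
clock: 3.0
tool_pos: [0.4663, 0.294, 0.2296]
orientation: [-3.14, 0.002, 1.531]
force: [-0.2, 0.7, 0.1]
finger_gap: 0.8
grip_force: 0.0
```

```bash
(python3 -m pendant '[[80,0.0355,0.0045,0,0],[80,0.0355,0.0045,0,0],[80,0,0,0.05,0],[80,0,0,0.05,0],[80,0,0,0.03,0]]' 30
python3 -m pendant '[[80,0,0,0.03,0],[80,0,0,0.03,0],[80,0,0,0.021,0],[80,0,0,0,0],[30,0,0,0,0]]'
python3 -m pendant '[[30,0,0,0,0],[30,0,0,0,0],[30,0,0,0,0],[30,0,0,0,0]]') | tail -12
python3 - <<'E'
from h import *
t=monitor.sense()["tool_pos"];print(t)
for v in("top","scene"):
    p,d=grab_frame(v);cv2.imwrite(f"pics/{v}1.png",p)
    P=cloud(v,d);m=(np.hypot(P[...,0]-.478,P[...,1]-.3645)<.03)&(P[...,2]>.035)&(P[...,2]<.056);q=P[m]
    print(v,m.sum(),q.mean(0) if m.sum() else 0)
a,b=cv2.imread("pics/top1.png")[220:340,90:230],cv2.imread("pics/scene1.png")[260:380,400:540]
cv2.imwrite("pics/g1.png",cv2.resize(np.hstack([a,b]),None,fx=2.8,fy=2.8))
E
```

```text
clock: 4.0
tool_pos: [0.4775, 0.3636, 0.0209]
orientation: [-3.142, 0.0, 1.529]
force: [0.3, 0.1, 0.9]
finger_gap: 0.643
grip_force: 0.0
clock: 4.4
tool_pos: [0.4785, 0.3645, 0.0225]
orientation: [3.139, -0.002, 1.53]
force: [-0.2, -0.4, 7.6]
finger_gap: 0.453
grip_force: 30.8
[0.47854826 0.36446871 0.02253697]
top 0 0
scene 101 [0.48348228 0.37975915 0.04545935]
```

View pics/g1.png

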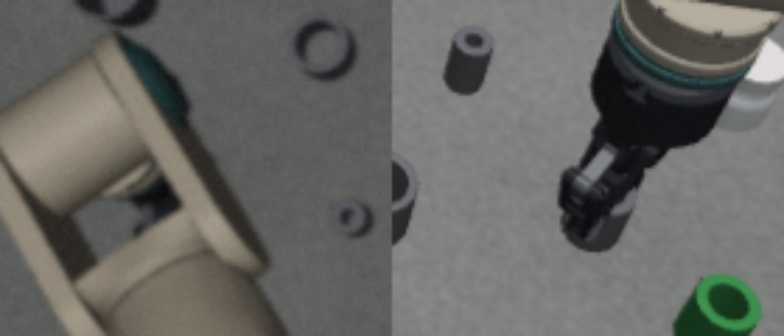

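The sleeve is held with a gap of about 39 mm. Now I'll lift it and carry it above the spindle.

```bash
(python3 -m pendant '[[30,0,0,-0.03,0],[30,0,0,-0.03,0],[30,0,0,-0.03,0],[30,0,0,-0.03,0],[30,0,0,-0.01,0]]' 30
python3 -m pendant '[[30,-0.04,0.02,0,0],[30,-0.04,0.02,0,0],[30,-0.04,0.02,0,0],[30,-0.04,0.02,0,0],[30,-0.04,0.02,0,0]]'
python3 -m pendant '[[30,-0.04,0.02,0,0],[30,-0.04,0.02,0,0],[30,-0.04,0.02,0,0],[30,-0.03,0.01,0,0],[30,-0.0235,0.0094,0,0]]' 
python3 -m pendant '[[30,0,0,0,0],[30,0,0,0,0]]')| tail -6
python3 - <<'E'
from h import *
for v in("top","scene"):
    p,d=grab_frame(v);cv2.imwrite(f"pics/{v}2.png",p);np.save(v+"2.npy",d)
a,b=cv2.imread("pics/top2.png")[150:320,270:420],cv2.imread("pics/scene2.png")[150:320,200:350]
cv2.imwrite("pics/g2.png",cv2.resize(np.hstack([a,b]),None,fx=2.6,fy=2.6))
print(monitor.sense()["tool_pos"])
E
```

```text
clock: 6.2
tool_pos: [0.6411, -0.0169, 0.1492]
orientation: [-3.14, -0.0, 1.529]
force: [-0.4, 1.2, -0.8]
finger_gap: 0.456
grip_force: 30.5
[ 0.64106529 -0.01570273  0.14976192]
```

View pics/g2.png

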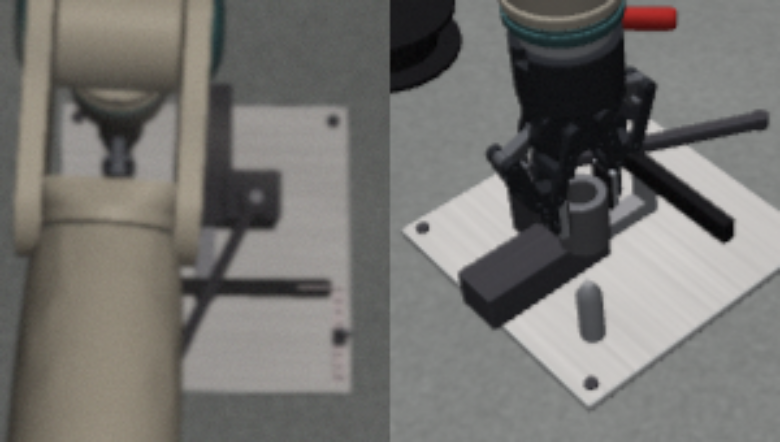

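The sleeve is held upright, with its ring at scene px (275,222). The spindle is just below it at (277,265). I'll lower it to just above the tip and compare the silhouettes.

```bash
python3 -m pendant '[[30,0,0,0.02,0],[30,0,0,0.02,0],[30,0,0,0,0],[30,0,0,0,0]]' 30 | tail -5
python3 - <<'E'
from h import *
t=monitor.sense()["tool_pos"];print(t)
C=[]
for i in range(1):
    p,d=grab_frame("scene")
cv2.imwrite("pics/scene3.png",p);P=cloud("scene",d)
cv2.imwrite("pics/g3.png",cv2.resize(p[205:305,230:330],None,fx=6,fy=6,interpolation=cv2.INTER_CUBIC))
# expected pixels of sleeve ring/spindle for hypothetical centre
c=get_calibration("scene");V=np.array(c["view"])
def pix(X): 
    q=V[:3,:3]@np.array(X)+V[:3,3]; return (c["cx"]+c["fx"]*q[0]/-q[2], c["cy"]-c["fy"]*q[1]/-q[2])
zt=t[2]-.0225+.05
print("sleeve top/bot pred",pix((t[0],t[1],zt)),pix((t[0],t[1],zt-.05)))
print("spindle pred avg",pix((.6425,-.016,.075)),pix((.6425,-.016,.012)))
m=(np.hypot(P[...,0]-.643,P[...,1]+.015)<.03)
for lo,hi in((zt-.004,zt+.006),(.02,.072)):
    k=m&(P[...,2]>lo)&(P[...,2]<hi);q=P[k]
    if k.sum()>3:(x,y),r=cv2.minEnclosingCircle(q[:,:2].astype(np.float32));print(lo,k.sum(),x,y,r,q.mean(0))
E
```

```text
tool_pos: [0.6412, -0.0158, 0.1105]
orientation: [-3.141, 0.0, 1.531]
force: [0.4, -0.4, -0.3]
finger_gap: 0.454
grip_force: 30.5
[ 0.64121668 -0.01579354  0.11047898]
sleeve top/bot pred (np.float64(274.0922449133635), np.float64(236.19843561020983)) (np.float64(275.7541272753636), np.float64(253.05160223730945))
spindle pred avg (np.float64(275.63976349469704), np.float64(257.48858391594376)) (np.float64(277.54285041628475), np.float64(276.5239812329447))
0.1339789829337132 153 0.6450427770614624 -0.007014700211584568 0.026725878939032555 [ 0.63947041 -0.00769658  0.13733121]
0.02 168 0.6451227068901062 -0.012759977020323277 0.011173523031175137 [ 0.64867743 -0.00891802  0.04814449]
```

View pics/g3.png

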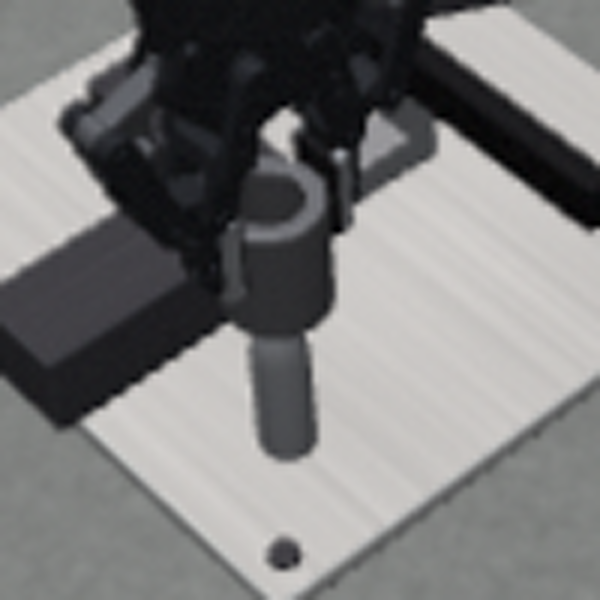

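The silhouettes nearly line up: sleeve axis at about 278 and spindle axis at about 276 crop px. The small correction is about +1.7 mm in stand x and +0.8 mm in y. I'll apply it and lower while watching the force.

```bash
(python3 -m pendant '[[30,0.0008,0.0017,0,0],[30,0,0,0.01,0],[30,0,0,0.005,0],[30,0,0,0.005,0]]' 30
python3 -m pendant '[[30,0,0,0.005,0],[30,0,0,0.005,0],[30,0,0,0,0]]'
python3 -m pendant '[[30,0,0,0.006,0],[30,0,0,0.006,0],[30,0,0,0,0]]') | grep -E "pos|force"
```

```text
tool_pos: [0.6429, -0.016, 0.0894]
force: [-0.1, 0.3, 0.1]
grip_force: 30.5
tool_pos: [0.6427, -0.016, 0.0792]
force: [-0.4, -0.1, -1.0]
grip_force: 30.5
tool_pos: [0.6425, -0.0159, 0.0669]
force: [-0.9, -1.0, -0.9]
grip_force: 30.5
```

```bash
(python3 -m pendant '[[30,0,0,0.01,0],[30,0,0,0.01,0],[30,0,0,0.005,0],[30,0,0,0,0]]'
python3 -m pendant '[[30,0,0,0.004,0],[30,0,0,0.003,0],[30,0,0,0.001,0],[30,0,0,0,0]]') | grep -E "pos|force"
```

```text
tool_pos: [0.6424, -0.0159, 0.0417]
force: [0.4, -0.4, -0.0]
grip_force: 30.5
tool_pos: [0.6431, -0.016, 0.0352]
force: [-0.2, -0.4, -0.2]
grip_force: 30.5
```

```bash
(python3 -m pendant '[[30,0,0,0.001,0],[30,0,0,0.001,0],[30,0,0,0,0]]'
python3 -m pendant '[[70,0,0,0,0],[70,0,0,0,0],[70,0,0,0,0],[70,0,0,0,0],[70,0,0,0,0]]'
python3 -m pendant '[[70,0,0,-0.02,0],[70,0,0,-0.03,0],[70,0,0,-0.04,0],[70,0,0,-0.04,0],[70,0,0,0,0]]') | grep -E "pos|force|gap"
python3 - <<'E'
from h import *
p,d=grab_frame("scene");cv2.imwrite("pics/g4.png",cv2.resize(p[205:305,200:330],None,fx=5,fy=5));P=cloud("scene",d)
m=(np.hypot(P[...,0]-.645,P[...,1]+.013)<.024)&(P[...,2]>.05)&(P[...,2]<.07)
q=P[m];print(np.percentile(q[:,2],[5,50,95]),q.mean(0),cv2.minEnclosingCircle(q[:,:2].astype(np.float32)));print(monitor.sense()["tool_pos"])
E
```

```text
tool_pos: [0.6434, -0.0161, 0.0346]
force: [-2.7, -0.7, 5.5]
finger_gap: 0.453
grip_force: 31.0
tool_pos: [0.6431, -0.016, 0.0332]
force: [-0.4, 0.2, -0.4]
finger_gap: 0.703
grip_force: 0.0
tool_pos: [0.6459, -0.0162, 0.1713]
force: [0.2, 0.0, 1.6]
finger_gap: 0.698
grip_force: 0.0
[0.05230823 0.06043171 0.06648063] [ 0.64846745 -0.01006572  0.05988235] ((0.6452822685241699, -0.014524951577186584), 0.021066689863801003)
[ 0.64477518 -0.0160904   0.16758194]
```

View pics/g4.png

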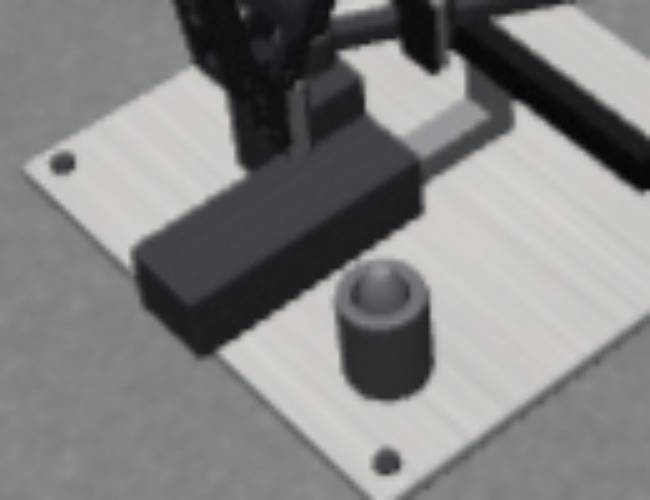

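The sleeve is seated at crop (383,330), with the spindle tip visible in its bore. Next I'll straddle the T-handle at stand y ≈ +60 mm, clear of the lever.

```bash
(python3 -m pendant '[[55,-0.004,-0.026,0,0],[55,-0.004,-0.026,0,0],[55,-0.004,-0.026,0,0],[55,-0.004,-0.026,0,0],[55,-0.004,-0.026,0,0]]' 20
python3 -m pendant '[[55,0,-0.001,0,0],[55,0,0,0,0]]'
python3 -m pendant '[[55,0,0,0.03,0],[55,0,0,0.03,0],[55,0,0,0.03,0],[55,0,0,0.02,0],[55,0,0,0.01,0]]') | grep -E "pos|force|gap"
python3 - <<'E'
from h import *
p,d=grab_frame("scene");cv2.imwrite("pics/g5.png",cv2.resize(p[165:265,220:370],None,fx=5,fy=5));print(monitor.sense()["tool_pos"])
E
```

```text
tool_pos: [0.5108, -0.0306, 0.1617]
force: [0.7, 0.5, 0.9]
finger_gap: 0.55
grip_force: 0.0
tool_pos: [0.5111, -0.0306, 0.1626]
force: [0.2, 0.2, 0.1]
finger_gap: 0.552
grip_force: 0.0
tool_pos: [0.5107, -0.0303, 0.0405]
force: [-0.6, -0.5, -0.6]
finger_gap: 0.552
grip_force: 0.0
[ 0.51039461 -0.0303071   0.03994526]
```

View pics/g5.png

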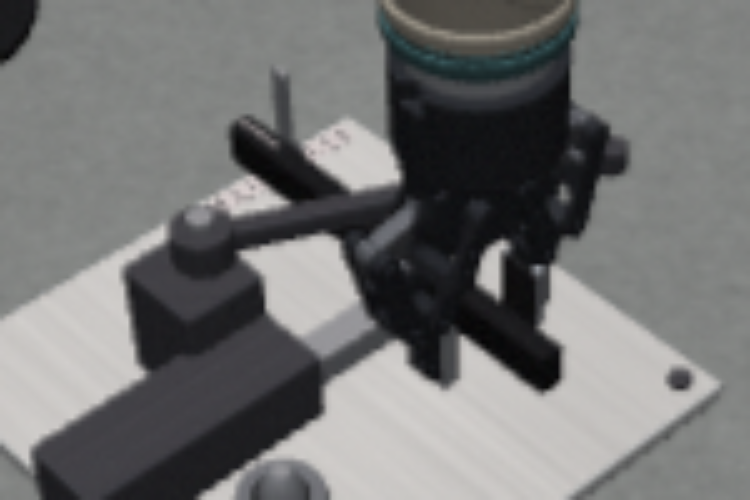

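The fingers straddle the handle. I'll close to a loose straddle and pull most of the way.

```bash
(python3 -m pendant '[[20,0,0,0,0],[20,0,0,0,0],[20,0,0,0,0],[20,0,0,0,0],[20,0,0,0,0]]' 20
python3 -m pendant '[[20,0,-0.01,0,0],[20,0,-0.01,0,0],[20,0,-0.008,0,0],[20,0,-0.006,0,0],[20,0,0,0,0]]') | grep -E "pos|force|gap"
cat > gap.py <<'E'
from h import *
import sys
p,d=grab_frame("top");cv2.imwrite(f"pics/top_{sys.argv[1]}.png",p)
ps,_=grab_frame("scene");cv2.imwrite(f"pics/scene_{sys.argv[1]}.png",ps)
g=cv2.cvtColor(p,6).astype(float)
# dark centroid across x of handle at -y end columns, and fin far edge
P=cloud("top",d);a=np.radians(-2.33);R=np.array([[np.cos(a),-np.sin(a)],[np.sin(a),np.cos(a)]])
S=(P[...,:2]-np.array([.5664,-.0951]))@R
m=(P[...,2]>.066)&(P[...,2]<.081)&(S[...,1]<-.06)&(S[...,1]>-.109)&(S[...,0]>-.14)&(S[...,0]<-.03)
q=S[m];f=(P[...,2]>.062)&(P[...,2]<.081)&(abs(S[...,1]+.124)<.009)&(abs(S[...,0]+.0966)<.01)
print("handle x",(q[:,0].min()+q[:,0].max())/2,q[:,0].mean(),m.sum(),"fin",S[f][:,0].mean(),f.sum())
def row(u0,u1,v0,v1):
    # subpixel rows of half-level crossings of the mean profile, as stand x at z=.0755
    pr=g[v0:v1,u0:u1].mean(1);h=(pr.max()+pr.min())/2;b=np.nonzero(pr<h)[0];i,j=b[0],b[-1]
    e=[v0+i-1+(pr[i-1]-h)/(pr[i-1]-pr[i]), v0+j+(h-pr[j])/(pr[j+1]-pr[j])]
    return [round(float(((ray("top",(u0+u1)/2,v,.0755)[:2]-np.array([.5664,-.0951]))@R)[0]),4) for v in e]
print("handle edges (far,near)",row(378,388,245,292),"fin",row(399,402,269,289))
print(monitor.sense()["tool_pos"])
E
python3 gap.py a
```

```text
tool_pos: [0.5117, -0.0306, 0.0439]
force: [-0.6, -0.3, 0.1]
finger_gap: 0.203
grip_force: 0.0
tool_pos: [0.4776, -0.0293, 0.044]
force: [5.0, -0.1, 0.7]
finger_gap: 0.199
grip_force: 2.1
handle x -0.09028814488635084 -0.09100296349817186 132 fin -0.0969800700036506 9
handle edges (far,near) [-0.0833, -0.0993] fin [-0.0942, -0.1094]
[ 0.47805818 -0.02928676  0.04398518]
```

Bearing force is 5 N. The handle is at −90.3 and the fin at −95.7 to −97, so about 5.5 mm remains.

```bash
(python3 -m pendant '[[20,0,-0.003,0,0],[20,0,-0.0025,0,0],[20,0,0,0,0],[20,0,0,0,0]]') | grep -E "pos|force|gap"
python3 gap.py b
python3 - <<'E'
import cv2,numpy as np
a=cv2.imread("pics/top_b.png")[230:310,330:420];b=cv2.imread("pics/scene_b.png")[155:235,240:330]
cv2.imwrite("pics/g6.png",np.hstack([cv2.resize(i,(396,352),interpolation=cv2.INTER_CUBIC) for i in(a,b)]))
E
```

```text
tool_pos: [0.4727, -0.0291, 0.044]
force: [4.9, -1.0, 4.6]
finger_gap: 0.202
grip_force: 2.3
handle x -0.09588053922506812 -0.09599982050445272 125 fin -0.0970106498946349 10
handle edges (far,near) [-0.0884, -0.1043] fin [-0.0944, -0.1094]
[ 0.47276294 -0.02906381  0.04391922]
```

View pics/g6.png

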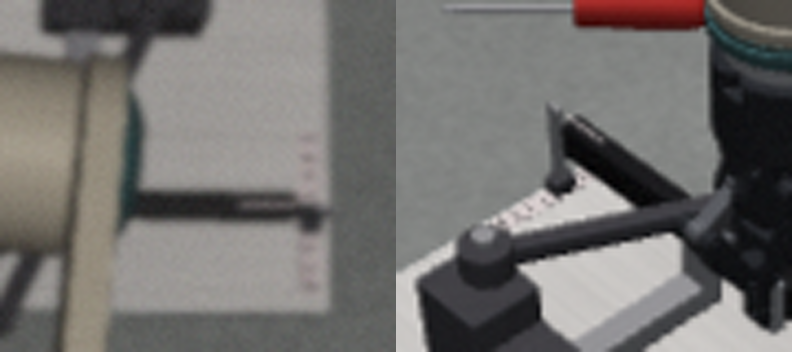

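Within about 1 mm of level and held at 5 N, with the lever still open. I'll sweep towards −y, checking force and x on the way.

```bash
(python3 -m pendant '[[20,0,-0.0005,0,0],[20,0,0,0,0],[20,0,0,0,0]]'
python3 -m pendant '[[20,-0.008,0,0,0],[20,-0.008,0,0,0],[20,-0.008,0,0,0],[20,0,0,0,0]]'
python3 -m pendant '[[20,-0.006,0,0,0],[20,-0.006,0,0,0],[20,-0.006,0,0,0],[20,0,0,0,0]]') | grep -E "pos|force|gap"
python3 gap.py c
```

```text
tool_pos: [0.4723, -0.0291, 0.0439]
force: [5.8, -0.0, 3.9]
finger_gap: 0.203
grip_force: 2.8
tool_pos: [0.4707, -0.0531, 0.0432]
force: [6.0, -1.4, -0.5]
finger_gap: 0.2
grip_force: 2.9
tool_pos: [0.4699, -0.0707, 0.043]
force: [5.5, 0.3, -0.3]
finger_gap: 0.203
grip_force: 2.9
handle x -0.09651881462351194 -0.0965205494100097 89 fin -0.09682202366219389 8
handle edges (far,near) [-0.0867, -0.1063] fin [-0.0942, -0.1094]
[ 0.46988419 -0.07071654  0.04299075]
```

```bash
(python3 -m pendant '[[20,-0.006,0,0,0],[20,-0.006,0,0,0],[20,-0.006,0,0,0],[20,0,0,0,0]]'
python3 -m pendant '[[20,-0.005,0,0,0],[20,-0.005,0,0,0],[20,-0.005,0,0,0],[20,0,0,0,0]]') | grep -E "pos|force|gap"
python3 gap.py d
python3 - <<'E'
from h import *
p,d=grab_frame("scene");P=cloud("scene",d);a=np.radians(-2.33);R=np.array([[np.cos(a),-np.sin(a)],[np.sin(a),np.cos(a)]])
S=(P[...,:2]-np.array([.5664,-.0951]))@R
m=(P[...,2]>.086)&(P[...,2]<.1)&(S[...,0]<-.01)&(S[...,0]>-.06)&(abs(S[...,1])<.07)
l=cv2.fitLine(S[m].astype(np.float32),2,0,.01,.01).ravel();print("cam",m.sum(),np.arctan(-l[1]/l[0]))
E
```

```text
tool_pos: [0.4691, -0.0886, 0.0429]
force: [6.0, 0.1, -0.3]
finger_gap: 0.2
grip_force: 2.8
tool_pos: [0.4685, -0.1034, 0.0429]
force: [5.9, 1.0, 0.1]
finger_gap: 0.201
grip_force: 2.9
cam 120 0.46401647Traceback (most recent call last):
  File "gap.py", line 11, in <module>
    print("handle x",(q[:,0].min()+q[:,0].max())/2,q[:,0].mean(),m.sum(),"fin",S[f][:,0].mean(),f.sum())
                      ~~~~~~~~~~^^
    return umr_minimum(a, axis, None, out, keepdims, initial, where)
ValueError: zero-size array to reduction operation minimum which has no identity
```

The lever hasn't moved, so I need to look.

```bash
python3 - <<'E'
from h import *
p=cv2.imread("pics/top_d.png")[180:320,280:420]
q,_=grab_frame("scene");q=q[150:270,220:360]
cv2.imwrite("pics/g7.png",np.hstack([cv2.resize(p,(380,380)),cv2.resize(q,(420,380),interpolation=cv2.INTER_CUBIC)]))
E
```

```text
(no output)
```

View pics/g7.png

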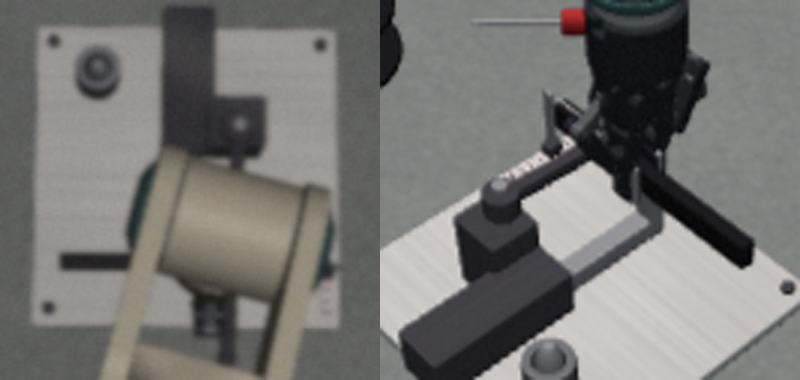

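The top view shows the lever at crop (240,130)→(228,360), almost parallel to the leg; the fit had picked up the fingers. I'll finish the sweep gently onto the stop.

```bash
(python3 -m pendant '[[20,-0.003,0,0,0],[20,-0.003,0,0,0],[20,0,0,0,0]]'
python3 -m pendant '[[20,-0.002,0,0,0],[20,-0.001,0,0,0],[20,0,0,0,0],[20,0,0,0,0]]') | grep -E "pos|force|gap"
python3 - <<'E'
from h import *
a=np.radians(-2.33);R=np.array([[np.cos(a),-np.sin(a)],[np.sin(a),np.cos(a)]]);O=np.array([.5664,-.0951])
p,d=grab_frame("top");cv2.imwrite("pics/top_e.png",p);P=cloud("top",d);S=(P[...,:2]-O)@R
for n,x0,x1 in(("lever",-.19,-.125),("leverroot",-.04,-.005)):
    m=(P[...,2]>.084)&(P[...,2]<.1)&(S[...,0]<x1)&(S[...,0]>x0)&(S[...,1]>-.075)&(S[...,1]<.03)
    print(n,m.sum(),S[m].mean(0),S[m].std(0),S[m].min(0))
m=(P[...,2]>.066)&(P[...,2]<.081)&(S[...,1]<.11)&(S[...,1]>.05)&(S[...,0]>-.14)&(S[...,0]<-.03)
print("handle +y end",m.sum(),S[m][:,0].min(),S[m][:,0].max(),S[m][:,0].mean())
E
```

```text
tool_pos: [0.4683, -0.109, 0.0429]
force: [6.1, 2.7, -0.9]
finger_gap: 0.201
grip_force: 2.9
tool_pos: [0.4681, -0.1106, 0.0428]
force: [5.2, 9.8, 1.5]
finger_gap: 0.202
grip_force: 3.1
lever 135 [-0.1570018  -0.03776162] [0.01762807 0.00833   ] [-0.18471113 -0.04631821]
leverroot 26 [-0.01094554 -0.03971557] [0.00348384 0.00327852] [-0.01771956 -0.04444298]
handle +y end 170 -0.10388958286722552 -0.08966821061508262 -0.09652572008766636
```

The lever is on its stop (about 0.01 rad, 10 N side push). The handle is at −96.5 mm against the fin at about −96.3 mm, held with 5 N. Handing in.

```bash
python3 -m pendant '[[20,0,0,0,0],[20,0,0,0,0]]' | grep -E "clock|pos|force"; python3 -c "from rig import order;print(order.close_job())"
```

```text
clock: 15.9
tool_pos: [0.4681, -0.1107, 0.0429]
force: [5.0, 10.5, 1.4]
grip_force: 3.1
the job is handed in; nothing more can be done
None
```

I handed the job in at 15.9 s; no verdict came back. By my last measurements, the middle sleeve is seated on the spindle and released. The handle is held within about 1 mm of the pointer with 5 N on the leg, and the cam lever is shut against its stop.

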